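Load the sample case, press the carrier home and close the lid

TASK

Put the red-capped sample bottle upright into the empty pocket of the white carrier in the blue case, working in from the front under the half-open lid. The carrier stands too high in its stiff guides: once the bottle is in, push it down fully home so that no bottle stands above the rim, and only then swing the lid down until it is fully closed. Leave the other black-capped bottle on the bench where it is, and do not knock either bottle over.

Things in the scene. Friction and masses are not known exactly. Their poses are not given: they have to be found in the camera images.
- case: Blue case with steel corners, fixed. Outside 180 mm (its x) by 214 mm (its y), rim 95 mm high, walls 7 mm. Origin: centre of its underside; x points from its front to its hinged back, y to the left seen from the front, z up. Rear bay (77 mm, next to the hinge): the white carrier. Front bay: two small fixed crucibles, up to 35 mm above the bench.
- pocket (a point): Centre of the floor of the carrier's empty pocket (the right-hand one seen from the front); moves with the carrier. Square hollow 51 x 51 mm inside, walls 3 mm thick, 14 mm high. 84 mm to its left a black-capped bottle of the same size is fixed in the other pocket. Carrier home: pocket floor 12.5 mm above the bench, bottle tops 4.5 mm below the rim.
- carrier (a joint): Height of the white carrier above its home position, m: 0 = fully home on a hard stop, at most 0.026. Starts raised by 14 to 24 mm. It slides only up and down in stiff guides: about 8 N pushes it down, all the way, and it stays where it is left. It can be pushed through a bottle standing in it.
- lid (a joint): Opening angle of the blue lid, rad: 0 = fully closed on the rim, 1.22 = as far as its stay lets it open. It starts at 1.08 to 1.2, so it leans over the rear bay. The hinge is stiff (about 0.5 N m) and the lid stays where it is left. 0.25 kg.
- hinge_line (a point): Middle of the lid's hinge axis, at the top of the back wall, 95 mm above the bench; the axis runs along the case's y. With the lid closed its plate (8 mm thick, 214 mm wide) reaches from here 181 mm towards the front; its underside is 1 mm and its outer face 9 mm above the axis.
- lid_lip (a point): Centre of the steel lip on the middle of the lid's free edge, 60 mm wide, standing 10 mm out from the plate, 7 mm thick; 186 mm from the hinge axis. Moves with the lid.
- red_mid (a point): Centre (39 mm above the foot) of the loose red-capped glass sample bottle: 42 mm diameter, 78 mm tall, the cap 37 mm diameter over the top 17 mm, flat on top, about 0.1 kg. Its z axis is the bottle's axis. It stands upright on the bench beside the case, on the left or the right.
- black_mid (a point): Centre of the loose black-capped sample bottle of the same size, standing on the bench on the other side of the case. To be left alone.

How it is judged (in metres and radians):
On the way, in this order (a step that is already met when the one before it is completed fails the run):
1. the red-capped bottle stands in the empty pocket (horizontal distance between red_mid and pocket below 0.009 m and z of red_mid in the frame of pocket below 0.044 m and angle between red_mid's own z axis and vertical below 0.15 rad), for 0.05 s.
2. the carrier is pressed fully home (within 3 mm) (value of joint carrier below 0.003 m), for 0.1 s.
At the end, for the whole second after the job is handed in: The red-capped bottle stands upright in the pocket (axis within 9 mm of the pocket's centre, foot within 5 mm of its floor, leaning less than 0.15 rad), the carrier is within 3 mm of home, the lid is closed to within 0.04 rad, and the loose black-capped bottle is within 30 mm of where it stood (all of step 1 and value of joint carrier below 0.003 m and value of joint lid below 0.04 rad and distance of black_mid from where it was at the start of the episode below 0.03 m); the robot touches nothing.
It fails at once if the lid is swung below 0.6 rad while the carrier still stands more than 6 mm high (value of joint lid below 0.6 rad and value of joint carrier above 0.006 m).
It fails at once if the red-capped bottle is knocked over (leans more than 1 rad) (angle between red_mid's own z axis and vertical above 1 rad).
It fails at once if the loose black-capped bottle is shifted by more than 30 mm or knocked over (distance of black_mid from where it was at the start of the episode above 0.03 m or angle between black_mid's own z axis and vertical above 0.5 rad).
It also fails if it takes over 58 s, if anything falls off the work surface, if the arm or the gripper's body presses on something with over 40 N, if the wrist force passes 120 N, or if a joint passes its speed limit or range.

ROBOT

A 6-joint arm with a two-finger parallel gripper is mounted at the origin on a cart in front of the work surface, level with it; the furniture and walls round the work are solid. World frame = base frame: x ahead of the robot, y to its left, z up, the work surface at z = 0. Lengths are in mm, angles in rad, forces in N, time in s.
With the tool pointing down it reaches from about 275 to 725 mm from the base axis. Payload 5.6 kg.
Tool frame: the origin (TCP) lies midway between the tips of the shut fingers; the grasp point (between the pads) lies robot.grip_depth behind it (robot.grip_depth is the distance from the TCP to the grasp point, in mm); z points along the fingers, y is the direction in which the jaws open and shut (so a half turn about z gives the same grasp; the last joint's range is limited). The gripper opens to 85 mm and grips with 20 to 120 N. Pads are 22 mm wide; open, the fingers measure 114 mm over their backs; the gripper's body (76 mm by 85 mm) begins 54 mm behind the grasp point. The pads swing forward as they close: fully open they stand 13 mm farther back than shut.
Start: joints at [-0.891, 0.255, 0.108, 0, -1.424, -0.285], TCP at [211.561, -507.676, 231.283] pointing down, gripper open.
Joint ranges: [-2.95, 2.95], [-1.21, 1.97], [-1.09, 1.5], [-2.87, 1.71], [-2.94, -0.07], [-3.05, 3.05]. Speed limits (rad/s): [2.57, 2.57, 3.14, 3.14, 3.14, 3.14].

INTERFACE

Orientations are given as a 3x3 rotation matrix whose columns are the frame's x, y, z axes.
In Python, from station import robot, imaging, workorder gives the robot as it stands.
- The arm moves only by the tool step_arm, never from a script. Its argument "increments" is a list of rows, each a list of 7 numbers: the shift along the tool's x, y, z in cm, then the turn, a rotation vector about the tool's x, y, z in degrees, then the gripper command: -1 is shut, 1 is fully open, values between are in proportion. A call has 1 to 5 rows; each row is the pose to reach, as a shift and turn from the pose commanded when the call began, along the tool's axes at that moment; what a row does not reach only later rows make up. A row lasts 1/10 s, in which the tool goes at most 50 mm and 8.59 degrees, less where a joint would pass 70% of its speed; a pose out of reach is approached as far as the arm can. A call with a gripper value outside its range is refused whole. The fingers move at their own pace and stop on an object; "newtons" is the grip in N (left out, the last holds). Time passes only in rows, so rows that repeat a pose let the fingers close. It gives the time, the measured TCP pose, the force and the opening at its end, in the units of the state.
- robot.sense(): the state, without advancing time (a new reading comes with each control period).
- imaging.read_camera(name): name is "scene" or "top"; returns the picture (480x640x3 uint8, red, green, blue); there is no depth.
- imaging.get_calibration(name): a dict with "fx", "fy", "cx", "cy" (pixels), "extrinsics" (4x4, takes a point from camera to world coordinates). Camera axes: x right, y down, z forward; pixel columns grow to the right and rows downward; lengths in mm; the calibration is good to about 2 mm. A picture is of the moment at which its call begins. get_calibration takes no time and is no camera call.
- workorder.close_job(): hands the job in, once; it reports no verdict.
The state is a dict: "t": time; "q": joint angles; "dq": joint speeds; "joint_efforts": joint torques, N m; "position": TCP position; "tool_rot": TCP orientation; "ft_force": force on the tool from outside, world axes, zero at the start; "ft_torque": the same for the moment, N m; "gripper_width": finger opening in mm.
Only numpy, scipy, OpenCV 4.12 (cv2) and the standard library are available. Lean on these libraries where they do the work, as an engineer would, in place of code of your own. Each camera call takes 0.05 s, during which the arm holds its last target. There are 200 camera calls.

## Working session

There is one attempt and no reset: what is moved stays moved. The work goes in short steps, Python scripts to look and compute and a tool call to move; the robot and the scene stay as the last step left them, time stands still between calls to the robot, and variables do not carry over. Pictures are saved under pics/ and viewed, about 8 in all and at most 12, crops included, and the job is handed in when it is done.

Besides the shell and the picture viewer there is one more tool, called as a command line: name --pt "numbers of a row" for each row, then --argument value for the rest. step_arm: Moves the arm, as the interface text tells. Its arguments: {"type":"object","properties":{"increments":{"type":"array"},"newtons":{"type":"number"}},"required":["increments"]}

```bash
ls; mkdir -p pics; python3 - <<'E'
from station import robot, imaging
import cv2,numpy as np
for n in("scene","top"):
    im=imaging.read_camera(n); cv2.imwrite(f"pics/{n}0.png",im[:,:,::-1]); c=imaging.get_calibration(n)
    print(n,c["fx"],c["fy"],c["cx"],c["cy"]);print(np.round(c["extrinsics"],4).tolist())
print(robot.grip_depth,robot.sense())
E
```

```text
pics
scene 613.5524458454458 613.5524458454458 327.25230573965285 253.4518743562737
[[-0.8649, -0.3773, 0.3309, 118.8465], [-0.5015, 0.6256, -0.5976, 836.477], [0.0184, -0.6829, -0.7303, 1136.8367], [0.0, 0.0, 0.0, 1.0]]
top 480.2137445383014 480.2137445383014 319.50949005060136 233.59687114561993
[[-0.0311, -0.9778, 0.2071, 350.5637], [-0.9995, 0.0299, -0.0088, 3.6347], [0.0024, -0.2073, -0.9783, 1116.1373], [0.0, 0.0, 0.0, 1.0]]
18.700000000000003 {'t': 0.1, 'q': array([-8.91414331e-01,  2.55722875e-01,  1.07120232e-01, -4.51354640e-04,
       -1.42392689e+00, -2.84567053e-01]), 'dq': array([ 9.67088273e-06, -2.12792011e-03,  3.48333807e-03,  3.70382691e-03,
        1.74320920e-03, -5.66804370e-04]), 'joint_efforts': array([-2.88384421e-03, -3.87604916e+01,  2.38473397e+01,  5.37793994e+00,
       -3.79492631e-03,  1.85369501e-06]), 'position': array([ 211.41397014, -507.24796628,  230.45788655]), 'tool_rot': array([[-9.23093291e-01, -3.84575383e-01, -7.41625767e-04],
       [-3.84576094e-01,  9.23091856e-01,  1.62888951e-03],
       [ 5.81578981e-05,  1.78882852e-03, -9.99998398e-01]]), 'ft_force': array([-0.22918206, -0.8494548 , -0.15488382]), 'ft_torque': array([ 0.01252204, -0.01074365, -0.01335051]), 'gripper_width': 85.42165258941698}
```

View pics/scene0.png

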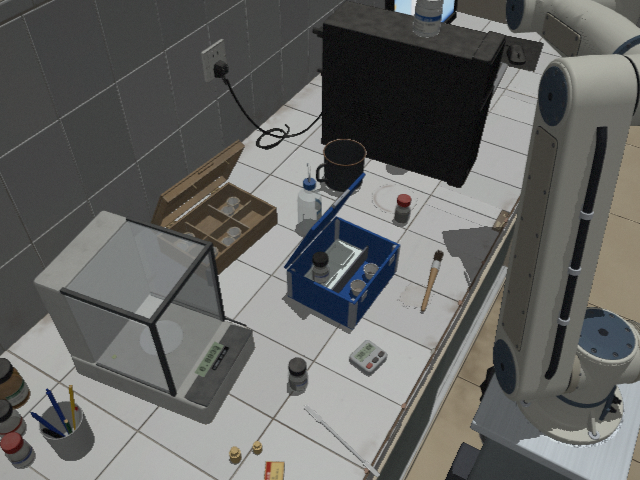

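View pics/top0.png

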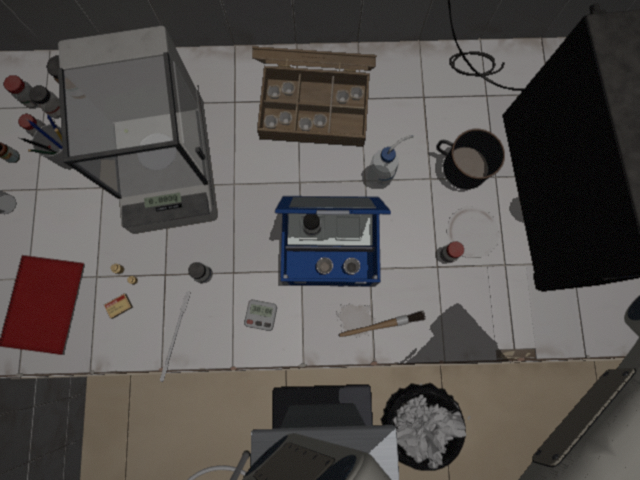

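The scene shows the case at about (345,270), the red bottle at (403,208) and the black one at (298,375). In the top view the red cap is near (455,250), the black one near (200,272), and the case spans columns 280–382. Next I'll enlarge these for exact corners.

```bash
python3 - <<'E'
import cv2,numpy as np
def crop(f,x,y,w,h,s,o):
    im=cv2.imread(f)[y:y+h,x:x+w]; im=cv2.resize(im,None,fx=s,fy=s,interpolation=cv2.INTER_CUBIC)
    im=np.clip(im.astype(float)*1.5,0,255).astype(np.uint8)
    for k in range(0,w,20):
        cv2.putText(im,str(x+k),(int(k*s),10),0,.35,(0,255,255),1); cv2.line(im,(int(k*s),12),(int(k*s),18),(0,255,255),1)
    for k in range(0,h,20):
        cv2.putText(im,str(y+k),(0,int(k*s)+4),0,.35,(0,255,255),1)
    cv2.imwrite(o,im)
crop("pics/top0.png",265,185,210,115,3.8,"pics/topc.png")
crop("pics/scene0.png",275,165,145,165,3.6,"pics/scenec.png")
E
```

```text
(no output)
```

View pics/topc.png

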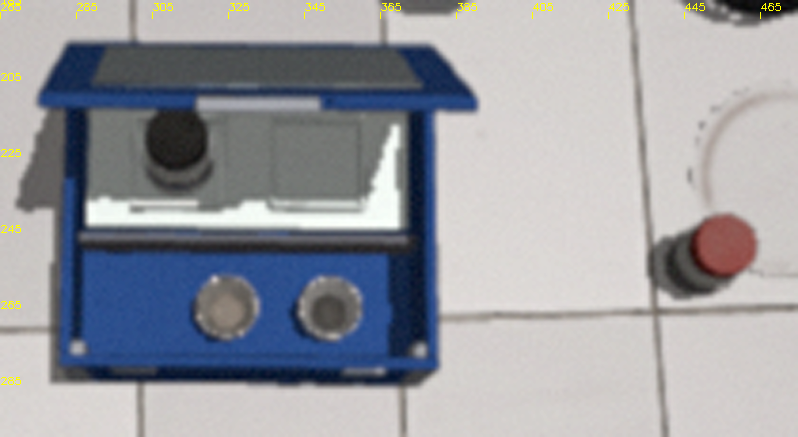

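View pics/scenec.png

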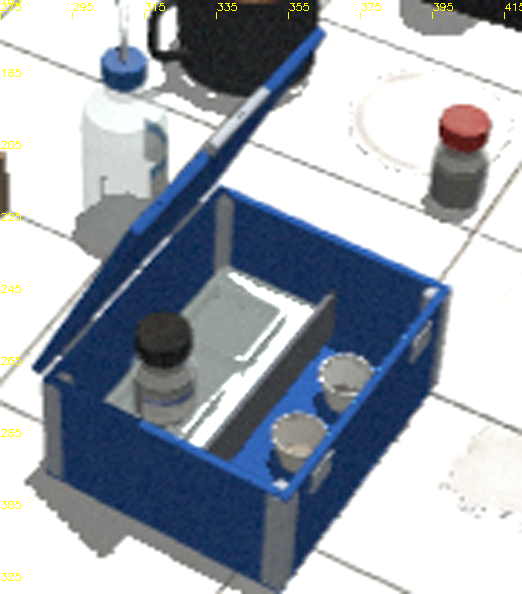

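```bash
cat > geo.py <<'E'
import numpy as np
from station import imaging
C={n:imaging.get_calibration(n) for n in("scene","top")}
def proj(n,P):
    c=C[n];E=c["extrinsics"];p=E[:3,:3].T@(np.asarray(P,float)-E[:3,3])
    return np.array([c["fx"]*p[0]/p[2]+c["cx"],c["fy"]*p[1]/p[2]+c["cy"]])
def ray(n,uv,z):
    c=C[n];E=c["extrinsics"];d=E[:3,:3]@[(uv[0]-c["cx"])/c["fx"],(uv[1]-c["cy"])/c["fy"],1]
    return E[:3,3]+d*(z-E[2,3])/d[2]
E
cat > fit.py <<'E'
from geo import *
from scipy.optimize import least_squares
T=lambda x,y:("top",(x/3.8+265,y/3.8+185)); S=lambda x,y:("scene",(x/3.6+275,y/3.6+165))
lid=lambda y,r,o:lambda h,a:(90-r*np.cos(a)+o*np.sin(a),y,95+r*np.sin(a)+o*np.cos(a))
f=lambda *P:lambda h,a:P
obs=[(T(60,366),f(-90,107,95)),(T(438,368),f(-90,-107,95)),(S(283,495),f(-90,107,95)),(S(448,290),f(-90,-107,95)),
(S(225,190),f(90,-107,95)),(S(278,590),f(-90,107,0)),(S(437,390),f(-90,-107,0)),(S(52,475),f(90,107,0)),
(T(176,138),lambda h,a:(44.5,42,90.5+h)),(S(163,334),lambda h,a:(44.5,42,90.5+h)),(T(316,162),lambda h,a:(44.5,-42,26.5+h)),
(T(38,104),lid(107,181,1)),(T(477,108),lid(-107,181,1)),(S(137,228),lid(107,181,5)),(S(325,32),lid(-107,181,5))]
def W(v,P):
    c,s=np.cos(v[2]),np.sin(v[2]);return (v[0]+c*P[0]-s*P[1],v[1]+s*P[0]+c*P[1],P[2])
def res(v): return np.concatenate([proj(o[0],W(v,g(v[3],v[4])))-o[1] for o,g in obs])
r=least_squares(res,[480,0,0,18,1.15],x_scale=[10,10,.1,5,.1],loss="soft_l1")
print(r.x.round(3));print(res(r.x).reshape(-1,2).round(1).tolist())
v=r.x;print("pocket",W(v,(44.5,-42,12.5+v[3])),"hinge",W(v,(90,0,95)),"lip",W(v,lid(0,186,5)(v[3],v[4])))
print("red",ray("top",T(725,243)[1],78),ray("scene",S(465,123)[1],78),"blk",ray("top",(201,269),78))
E
python3 fit.py
```

```text
[ 5.50242e+02 -2.87520e+01 -4.50000e-02  9.92000e+00  1.15600e+00]
[[-1.0, 0.2], [0.1, 1.1], [1.2, 1.3], [1.9, -1.1], [-0.7, -2.4], [0.4, 1.0], [0.8, -2.3], [-1.6, -1.1], [0.1, -1.4], [-1.1, 0.5], [0.0, -0.7], [-0.5, 0.5], [0.5, 1.1], [-1.3, 0.0], [-0.3, -1.6]]
pocket (np.float64(592.8005077293961), np.float64(-72.71881952224373), np.float64(22.419759004243645)) hinge (np.float64(640.1506507879752), np.float64(-32.81626381045885), 95) lip (np.float64(569.8753651841668), np.float64(-29.639666646863265), np.float64(267.2564758253326))
red [ 526.72801372 -303.85433956   78.        ] [ 524.69276532 -298.82931219   78.        ] blk [499.56342369 254.30180127  78.        ]
```

```bash
cat >> fit.py <<'E'
from scipy.spatial.transform import Rotation as R
def pj(n,P,w):
    k=0 if n=="scene" else 6;d=w[k:k+6];c=C[n];E=c["extrinsics"]
    p=R.from_rotvec(d[3:]/1000).as_matrix()@E[:3,:3].T@(np.asarray(P,float)-E[:3,3]-d[:3])
    return np.array([c["fx"]*p[0]/p[2]+c["cx"],c["fy"]*p[1]/p[2]+c["cy"]])
def res2(u):
    v,rd,w=u[:5],u[5:7],u[7:]
    e=[pj(o[0],W(v,g(v[3],v[4])),w)-o[1] for o,g in obs]
    e+=[pj(o[0],(*rd,78),w)-o[1] for o in(T(725,243),S(465,123))]
    return np.concatenate(e+[w/2*1.0,[(v[3]-18)/5]])
u=least_squares(res2,[*v,526,-302,*np.zeros(12)],x_scale=[10,10,.1,5,.1,10,10]+[1]*12,loss="soft_l1").x
print(u.round(3));print(res2(u)[:34].reshape(-1,2).round(1).tolist());v=u[:5]
print("pocket",np.round(W(v,(44.5,-42,12.5+v[3])),1),"lip",np.round(W(v,lid(0,186,5)(v[3],v[4])),1))
E
python3 fit.py|tail -n +5
```

```text
[ 5.50948e+02 -3.00200e+01 -4.50000e-02  1.39390e+01  1.15800e+00
  5.27182e+02 -3.04538e+02  4.40000e-02  4.57000e-01  1.17400e+00
 -1.68700e+00  4.20000e-02  7.04000e-01 -4.40000e-02 -4.57000e-01
  4.76000e-01 -4.14000e-01 -4.05000e-01 -3.27000e-01]
[[-0.8, 0.1], [0.2, 0.9], [1.3, 2.1], [1.9, -0.2], [-0.6, -1.6], [0.5, 1.7], [0.8, -1.4], [-1.4, -0.4], [0.2, -1.9], [-0.9, 0.2], [0.3, -1.2], [-0.2, 0.2], [0.7, 0.7], [-1.2, 0.7], [-0.3, -0.7], [-0.2, -0.0], [0.2, -0.3]]
pocket [593.5 -74.   26.4] lip [571.  -30.9 267.4]
```

```bash
cat > mv.py <<'E'
from geo import *
from station import robot
from scipy.spatial.transform import Rotation as R
GD=robot.grip_depth
def rot(al,ph):
    a,p=np.radians([al,ph]);z=np.array([np.cos(p)*np.cos(a),np.cos(p)*np.sin(a),-np.sin(p)]);y=np.array([-np.sin(a),np.cos(a),0])
    return np.c_[np.cross(y,z),y,z]
def inc(P,M=None,frm=None):
    """row (cm, deg) to bring TCP from the measured pose (or frm) to P,M"""
    if frm is None: s=robot.sense();p0,R0=s["position"],s["tool_rot"]
    else: p0,R0=frm
    if M is None:M=R0
    return np.r_[R0.T@(np.array(P)-p0)/10,np.degrees(R.from_matrix(R0.T@M).as_rotvec())].round(2).tolist()
E
python3 - <<'E'
from mv import *
for uv in((535,290),(505,110)): print(ray("top",uv,0))
M=rot(-2.6,50);G=np.array([527,-304,45.])
print(inc((330,-350,220),M)); print(M.T.round(3).tolist())
pre=G+(GD-90)*M[:,2]; print(pre,inc(pre,M,((330,-350,220),M)))
E
```

```text
[ 437.81272225 -502.12270302    0.        ]
[ 890.22086749 -482.69072691    0.        ]
[-16.99, 9.95, 1.06, 8.9, -39.37, 24.14]
[[-0.765, 0.035, -0.643], [0.045, 0.999, 0.0], [0.642, -0.029, -0.766]]
[ 481.21642299 -301.92097993   99.61896879] [-3.67, 5.49, 18.79, 0.0, 0.0, 0.0]
```

step_arm --pt "-17 10 1 9 -39.4 24.1 1" --pt "-17 10 1 9 -39.4 24.1 1" --pt "-17 10 1 9 -39.4 24.1 1" --pt "-17 10 1 9 -39.4 24.1 1" --pt "-17 10 1 9 -39.4 24.1 1"

```text
t: 0.6
position: [333.0, -344.9, 221.6]
tool_rot: [[-0.798, 0.004, 0.602], [-0.005, 1.0, -0.013], [-0.602, -0.013, -0.798]]
ft_force: [-1.3, -1.7, -0.3]
gripper_width: 85.2
```

```bash
python3 - <<'E'
from mv import *
s=robot.sense();print(s["q"].round(2),s["position"].round(1),s["tool_rot"].round(3).tolist())
M=rot(-2.6,50);G=np.array([527,-304,45.])
print(inc(G+(GD-90)*M[:,2],M))
E
```

```text
[-0.87 -0.08 -0.27 -0.57 -1.   -0.48] [ 333.  -344.9  221.6] [[-0.798, 0.004, 0.602], [-0.005, 1.0, -0.013], [-0.602, -0.013, -0.798]]
[-4.51, 4.52, 18.61, 0.87, -2.95, 2.33]
```

step_arm --pt "-4.5 4.5 18.6 0.9 -3 2.3 1" --pt "-4.5 4.5 18.6 0.9 -3 2.3 1" --pt "-4.5 4.5 18.6 0.9 -3 2.3 1" --pt "-4.5 4.5 18.6 0.9 -3 2.3 1" --pt "-4.5 4.5 18.6 0.9 -3 2.3 1"

```text
t: 1.1
position: [478.2, -304.8, 92.9]
tool_rot: [[-0.773, 0.047, 0.633], [0.038, 0.999, -0.028], [-0.633, 0.003, -0.774]]
ft_force: [-0.4, -0.2, 0.2]
gripper_width: 85.3
```

```bash
python3 - <<'E'
from mv import *
import cv2
a=imaging.read_camera("scene")[120:300,290:490,::-1];b=imaging.read_camera("top")[180:330,360:560,::-1]
a=cv2.resize(a,None,fx=2,fy=2);b=cv2.resize(b,None,fx=2,fy=2)
o=np.zeros((360,800,3),np.uint8);o[:,:400]=a;o[:300,400:]=b;cv2.imwrite("pics/pre.png",np.clip(o*1.4,0,255).astype(np.uint8))
s=robot.sense();print(s["t"],s["q"].round(2),s["position"].round(1))
M=rot(-2.6,50);G=np.array([527,-304,45.])
print(proj("scene",s["position"]),proj("top",s["position"]));print(inc(G+GD*M[:,2],M))
E
```

```text
1.2 [-0.56  0.14 -0.4  -0.68 -0.51 -0.54] [ 477.5 -307.2   96.9]
[423.19943537 198.19902208] [461.88382541 270.038823  ]
[-0.52, 0.57, 9.01, -0.15, -0.46, -0.04]
```

View pics/pre.png

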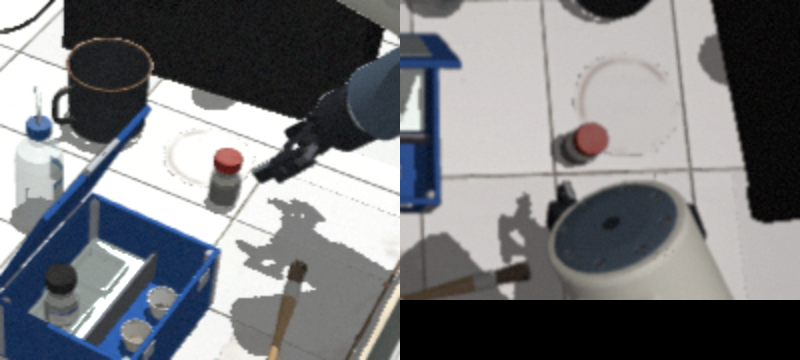

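The pre-grasp view shows the open fingers about 60 mm from the red bottle (cap at scene px (404,200)), lined up, with the shadows clear.

step_arm --pt "-0.5 0.6 1.5 0 -0.5 0 1" --pt "-0.5 0.6 4 0 -0.5 0 1" --pt "-0.5 0.6 6.5 0 -0.5 0 1" --pt "-0.5 0.6 9 0 -0.5 0 1" --pt "-0.5 0.6 9 0 -0.5 0 1"

```text
t: 1.7
position: [538.9, -305.7, 30.9]
tool_rot: [[-0.764, 0.05, 0.643], [0.037, 0.999, -0.034], [-0.644, -0.002, -0.765]]
ft_force: [-1.4, 0.4, -0.5]
gripper_width: 85.4
```

step_arm --pt "0 0 0 0 0 0 -0.3" --pt "0 0 0 0 0 0 -0.6" --pt "0 0 0 0 0 0 -1" --pt "0 0 0 0 0 0 -1" --pt "0 0 0 0 0 0 -1" --newtons 60

```text
t: 2.2
position: [539.5, -305.7, 34.0]
tool_rot: [[-0.762, 0.049, 0.646], [0.035, 0.999, -0.035], [-0.647, -0.004, -0.762]]
ft_force: [-2.4, 1.6, 6.4]
gripper_width: 38.9
```

```bash
python3 - <<'E'
from mv import *
import cv2
a=imaging.read_camera("scene")[120:300,290:490,::-1];b=imaging.read_camera("top")[180:330,360:560,::-1]
a=cv2.resize(a,None,fx=2,fy=2);b=cv2.resize(b,None,fx=2,fy=2)
o=np.zeros((360,800,3),np.uint8);o[:,:400]=a;o[:300,400:]=b;cv2.imwrite("pics/grasp.png",np.clip(o*1.4,0,255).astype(np.uint8))
s=robot.sense();print(s["t"],s["q"].round(2),s["position"].round(1),s["gripper_width"],s["tool_rot"].round(3).tolist())
E
```

```text
2.3 [-0.52  0.31 -0.33 -0.84 -0.4  -0.4 ] [ 539.6 -305.7   34. ] 38.764224864061596 [[-0.762, 0.049, 0.646], [0.035, 0.999, -0.035], [-0.647, -0.004, -0.762]]
```

View pics/grasp.png

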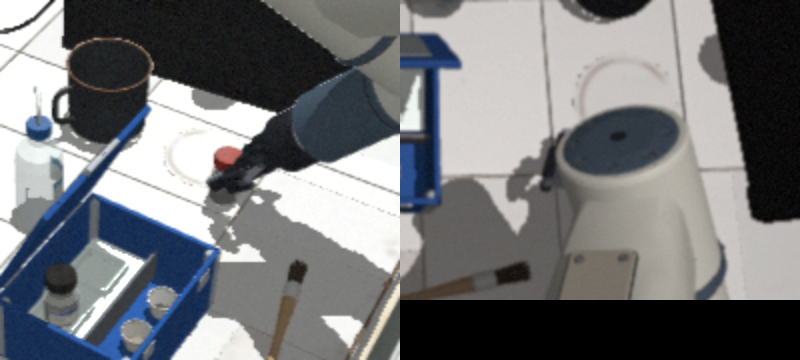

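The grip reads 38.9 mm with 6 N upward, so the pads are probably on the shoulder. I'll open and regrasp slightly deeper.

step_arm --pt "0 0 0 0 0 0 0.6" --pt "0 0 0 0 0 0 0.6" --pt "0 0 0.4 0 0 0 0.6" --pt "0 0 0.7 0 0 0 0.6" --pt "0 0 0.7 0 0 0 0.6"

```text
t: 2.8
position: [543.6, -305.4, 26.1]
tool_rot: [[-0.764, 0.049, 0.644], [0.036, 0.999, -0.034], [-0.645, -0.002, -0.765]]
ft_force: [0.0, -0.3, 0.2]
gripper_width: 68.5
```

step_arm --pt "0 0 0 0 0 0 -0.3" --pt "0 0 0 0 0 0 -0.6" --pt "0 0 0 0 0 0 -1" --pt "0 0 0 0 0 0 -1" --pt "0 0 0 0 0 0 -1" --newtons 50

```text
t: 3.3
position: [543.6, -305.5, 27.0]
tool_rot: [[-0.763, 0.049, 0.645], [0.036, 0.999, -0.034], [-0.645, -0.003, -0.764]]
ft_force: [0.4, -0.2, 0.4]
gripper_width: 39.5
```

```bash
python3 - <<'E'
from mv import *
u=(335/3.6+275,293/3.6+165)
for z in(40,60,80): 
    p=ray("scene",u,z); d=p[:2]-[551,-30]; print(z,d[0]*np.cos(.045)-d[1]*np.sin(.045), d[1]+d[0]*.045)
s=robot.sense();p=s["position"]
for d in((0,0,45),(0,0,90),(0,0,130),(-10,40,130),(-20,85,130)):print(inc(p+d))
print(inc(p+[-27,231,130],rot(-2.6,50),(p+[-20,85,130],s["tool_rot"])))
E
```

```text
40 -5.066497747069982 -104.43179931469439
60 -13.556874733934169 -87.08260121743955
80 -22.047251720798233 -69.73340312018493
[-2.9, -0.01, -3.44, 0.0, 0.0, 0.0]
[-5.81, -0.03, -6.87, 0.0, 0.0, 0.0]
[-8.39, -0.04, -9.93, 0.0, 0.0, 0.0]
[-7.48, 3.91, -10.71, 0.0, 0.0, 0.0]
[-6.56, 8.35, -11.51, 0.0, 0.0, 0.0]
[1.06, 14.55, -0.95, -0.28, 0.2, -0.07]
```

step_arm --pt "-2.9 0 -3.4 0 0 0 -1" --pt "-5.8 0 -6.9 0 0 0 -1" --pt "-8.4 0 -9.9 0 0 0 -1" --pt "-7.5 3.9 -10.7 0 0 0 -1" --pt "-6.6 8.3 -11.5 0 0 0 -1"

```text
t: 3.8
position: [525.2, -224.9, 158.8]
tool_rot: [[-0.761, 0.053, 0.646], [0.038, 0.999, -0.036], [-0.647, -0.003, -0.762]]
ft_force: [-0.6, 0.1, -1.7]
gripper_width: 39.6
```

step_arm --pt "0.3 4.5 -0.3 0 0 0 -1" --pt "0.6 9 -0.6 0 0 0 -1" --pt "0.9 12.5 -0.9 0 0 0 -1" --pt "1.1 14.5 -1 -0.3 0.2 0 -1" --pt "1.1 14.5 -1 -0.3 0.2 0 -1"

```text
t: 4.3
position: [518.6, -127.2, 162.0]
tool_rot: [[-0.768, 0.053, 0.638], [0.037, 0.999, -0.038], [-0.639, -0.005, -0.769]]
ft_force: [0.7, -2.3, 0.1]
gripper_width: 39.9
```

```bash
python3 - <<'E'
from mv import *
import cv2
a=imaging.read_camera("scene")[130:330,260:460,::-1];b=imaging.read_camera("top")[180:330,260:460,::-1]
a=cv2.resize(a,None,fx=2,fy=2);b=cv2.resize(b,None,fx=2,fy=2)
o=np.zeros((400,800,3),np.uint8);o[:,:400]=a;o[:300,400:]=b;cv2.imwrite("pics/over.png",np.clip(o*1.4,0,255).astype(np.uint8))
s=robot.sense();print(s["t"],s["q"].round(2),s["position"].round(1),s["gripper_width"],s["ft_force"].round(1),s["tool_rot"].round(3).tolist())
E
```

```text
4.4 [ 0.02 -0.12 -0.93  0.68 -0.08 -2.3 ] [ 518.5 -126.9  162.4] 39.742733045693235 [-0.2 -2.  -1.5] [[-0.768, 0.051, 0.639], [0.035, 0.999, -0.038], [-0.64, -0.007, -0.769]]
```

View pics/over.png

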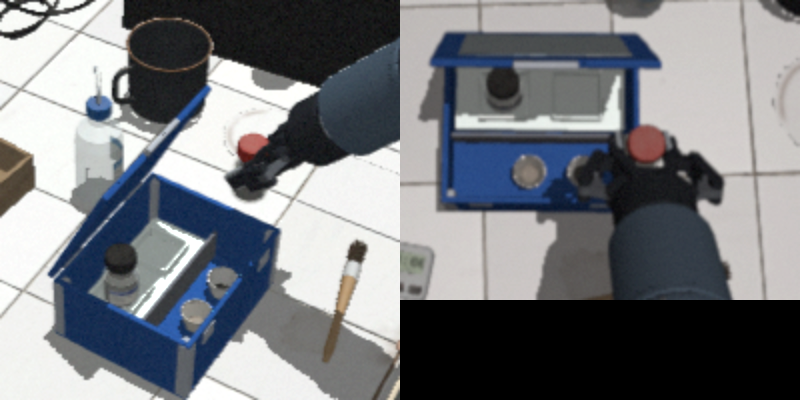

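Viewed: the bottle is held upright, with its cap at top px (383,252). The arm stopped at y=-127 because q5 reached -0.08, and its limit is -0.07. I'll fit a quick kinematic model so I can plan around that limit.

```bash
cat > kin.py <<'E'
from mv import *
from scipy.optimize import least_squares
ex=lambda a,k:R.from_rotvec(np.eye(3)[k]*a).as_matrix()
def fk(q,k,sg=(1,1)):
    h,L1,e,L2,d,L3=k
    A=ex(q[0],2);F=A@ex(q[1]-q[2],1);W=F@ex(sg[0]*q[3],0);V=W@ex(-q[4],1);T=V@ex(sg[1]*q[5],0)
    p=A@[0,0,h]+A@ex(q[1],1)@[0,0,L1]+F@[L2,0,e]+W@[0,d,0]+V@[L3,0,0]
    return p,T@np.array([[0,0,1],[0,1,0],[-1,0,0]],float).T
D=[([-.8914,.2557,.1071,-.00045,-1.4239,-.2846],[211.4,-507.2,230.5]),([-.87,-.08,-.27,-.57,-1.,-.48],[333,-344.9,221.6]),
([-.56,.14,-.4,-.68,-.51,-.54],[477.5,-307.2,96.9]),([-.52,.31,-.33,-.84,-.4,-.4],[539.6,-305.7,34]),([.02,-.12,-.93,.68,-.08,-2.3],[518.5,-126.9,162.4])]
E
python3 - <<'E'
from kin import *
import itertools
for sg in itertools.product((1,-1),(1,-1)):
    f=least_squares(lambda k:np.concatenate([fk(q,k,sg)[0]-p for q,p in D]),[250,700,0,600,100,300])
    print(sg,f.x.round(0),f.fun.reshape(-1,3).round(0).tolist());print([ (fk(q,f.x,sg)[1]).round(2).tolist() for q,p in (D[0],D[3])])
E
```

```text
(1, 1) [-127.  301.  253.  406.   -6.   76.] [[107.0, 102.0, 47.0], [-71.0, -27.0, 66.0], [-14.0, -17.0, 27.0], [-18.0, -23.0, 32.0], [-45.0, 135.0, -171.0]]
[[[0.82, 0.57, 0.0], [-0.57, 0.82, -0.0], [-0.0, 0.0, 1.0]], [[0.84, -0.41, -0.36], [0.55, 0.64, 0.54], [0.01, -0.65, 0.76]]]
(1, -1) [-127.  301.  253.  406.   -6.   76.] [[107.0, 102.0, 47.0], [-71.0, -27.0, 66.0], [-14.0, -17.0, 27.0], [-18.0, -23.0, 32.0], [-45.0, 135.0, -171.0]]
[[[0.38, 0.92, 0.0], [-0.92, 0.38, -0.0], [-0.0, -0.0, 1.0]], [[0.88, 0.31, -0.36], [-0.07, 0.84, 0.54], [0.47, -0.45, 0.76]]]
(-1, 1) [ 145.  518.    3.  401. -153.  358.] [[1.0, 1.0, 0.0], [2.0, 0.0, -1.0], [-3.0, -1.0, -3.0], [1.0, -2.0, 3.0], [0.0, 0.0, 0.0]]
[[[0.82, 0.57, 0.0], [-0.57, 0.82, -0.0], [-0.0, 0.0, 1.0]], [[0.51, 0.56, -0.65], [-0.72, 0.69, 0.04], [0.47, 0.45, 0.76]]]
(-1, -1) [ 145.  518.    3.  401. -153.  358.] [[1.0, 1.0, 0.0], [2.0, 0.0, -1.0], [-3.0, -1.0, -3.0], [1.0, -2.0, 3.0], [0.0, 0.0, 0.0]]
[[[0.38, 0.92, 0.0], [-0.92, 0.38, -0.0], [-0.0, -0.0, 1.0]], [[-0.05, 0.76, -0.65], [-1.0, -0.03, 0.04], [0.01, 0.65, 0.76]]]
```

```bash
cat >> kin.py <<'E'
K=least_squares(lambda k:np.concatenate([fk(q,k,(-1,-1))[0]-p for q,p in D]),[145,518,3,401,-153,358]).x
LO=np.array([-2.95,-1.21,-1.09,-2.87,-2.94,-3.05]);HI=np.array([2.95,1.97,1.5,1.71,-.1,3.05])
def FK(q):
    p,T=fk(q,K,(-1,-1));return p,-T[:,[1,0,2]]
def ik(P,M,q0=None,seeds=12):
    best=None;rng=np.random.default_rng(0)
    for i in range(seeds):
        s=np.clip(q0,LO+.01,HI-.01) if i==0 and q0 is not None else rng.uniform(np.maximum(LO,-1.5),np.minimum(HI,1.5))
        def f(q):
            p,T=FK(q);return np.r_[(p-P)/10,20*R.from_matrix(T.T@M).as_rotvec()]
        o=least_squares(f,s,bounds=(LO,HI),max_nfev=80)
        if best is None or o.cost<best.cost-1e-6: best=o
        if i==0 and best.cost<1e-6:break
    return best.x,best.cost
E
python3 - <<'E'
from kin import *
s=robot.sense();q0=s["q"]
print(np.round(FK(q0)[0]-s["position"],1))
off=np.array([0,0,0])
for al in(-25,-10,-2.6,10):
  for P in((593,-74,60),(593,-74,45),(580,-74,80),(540,-74,110),(518,-127,162),(540,-74,162)):  # grasp-point positions
    M=rot(al,50);t=np.array(P)+12+0*M[0];t=np.array(P)+GD*M[:,2]
    q,c=ik(t,M,np.array([-.2,.2,-.4,-.5,-.3,-.5]));print(al,P,q.round(2),round(c,4))
E
```

```text
[-1.   1.2 -2.1]
-25 (593, -74, 60) [-0.4   0.25 -0.66 -2.87 -0.1   1.27] 1.2
-25 (593, -74, 45) [-0.4   0.28 -0.66 -2.87 -0.1   1.27] 0.7997
-25 (580, -74, 80) [-0.4   0.2  -0.7  -2.87 -0.1   1.28] 1.8104
-25 (540, -74, 110) [-0.43  0.08 -0.78 -2.87 -0.1   1.3 ] 3.1675
-25 (518, -127, 162) [ 0.05 -0.06 -0.93  1.11 -0.29 -3.05] 1.5603
-25 (540, -74, 162) [ 0.22 -0.02 -0.85  0.98 -0.39 -3.05] 2.7537
-10 (593, -74, 60) [-0.38  0.26 -0.66 -2.87 -0.1   1.45] 3.0919
-10 (593, -74, 45) [-0.37  0.29 -0.62 -2.71 -0.1   1.29] 2.491
-10 (580, -74, 80) [-0.39  0.2  -0.69 -2.87 -0.1   1.46] 4.1682
-10 (540, -74, 110) [-0.01  0.04 -0.96  1.34 -0.1  -3.05] 4.2617
-10 (518, -127, 162) [-0.02 -0.07 -0.94  0.94 -0.1  -2.63] 0.6048
-10 (540, -74, 162) [-0.01 -0.05 -0.96  1.35 -0.1  -3.05] 0.6721
-2.6 (593, -74, 60) [ 0.07  0.25 -0.53 -0.48 -0.1  -1.18] 2.9207
-2.6 (593, -74, 45) [ 0.02  0.28 -0.49 -0.7  -0.1  -0.93] 2.7159
-2.6 (580, -74, 80) [ 0.1   0.19 -0.6  -0.24 -0.1  -1.45] 2.987
-2.6 (540, -74, 110) [ 0.14  0.06 -0.78  0.19 -0.1  -1.91] 2.7269
-2.6 (518, -127, 162) [ 0.05 -0.07 -0.87  0.48 -0.1  -2.12] 0.0629
-2.6 (540, -74, 162) [ 0.1  -0.05 -0.9   0.81 -0.1  -2.49] 0.5135
10 (593, -74, 60) [ 0.05  0.25 -0.5  -0.53 -0.15 -0.95] 0.0
10 (593, -74, 45) [ 0.03  0.28 -0.47 -0.63 -0.16 -0.83] 0.0
10 (580, -74, 80) [ 0.08  0.19 -0.54 -0.42 -0.15 -1.08] 0.0
10 (540, -74, 110) [ 0.11  0.06 -0.66 -0.25 -0.16 -1.28] 0.0
10 (518, -127, 162) [-0.08 -0.02 -0.52 -0.4  -0.42 -1.01] 0.0
10 (540, -74, 162) [ 0.13 -0.02 -0.63 -0.12 -0.27 -1.42] 0.0
```

step_arm --pt "0 -0.5 0 -2.9 0 -3.4 -1" --pt "0 -1 0 -5.7 0 -6.9 -1" --pt "0 -1 0 -8.6 -0.1 -10.3 -1" --pt "0 -1 0 -8.6 -0.1 -10.3 -1" --pt "0 -1 0 -8.6 -0.1 -10.3 -1"

```text
t: 4.9
position: [511.9, -155.7, 158.9]
tool_rot: [[-0.777, -0.107, 0.621], [-0.098, 0.994, 0.048], [-0.622, -0.023, -0.783]]
ft_force: [-1.2, -1.4, -1.4]
gripper_width: 39.6
```

```bash
cat > plan.py <<'E'
from kin import *
import sys
s=robot.sense();print(s["t"],s["q"].round(2),s["position"].round(1),s["gripper_width"].round(1),s["ft_force"].round(1),s["tool_rot"].round(3).tolist())
E
cat > p1.py <<'E'
from plan import *
# bottle axis offset in tool: at regrasp TCP (543.6,-305.5,27.0) bottle at (527.2,-304.5) foot 0 -> jaw-centred in tool y
Rg=np.array([[-.763,.049,.645],[.036,.999,-.034],[-.645,-.003,-.764]])
b=Rg.T@(np.array([527.2,-304.8,0])-[543.6,-305.5,27.0]);print("foot in tool",b.round(1),"foot now",(s["position"]+s["tool_rot"]@b).round(1),"axis",(s["tool_rot"]@Rg.T)[:,2].round(3))
E
python3 p1.py
```

```text
Traceback (most recent call last):
  File "p1.py", line 1, in <module>
    from plan import *
  File "plan.py", line 3, in <module>
    s=robot.sense();print(s["t"],s["q"].round(2),s["position"].round(1),s["gripper_width"].round(1),s["ft_force"].round(1),s["tool_rot"].round(3).tolist())
                                                                        ^^^^^^^^^^^^^^^^^^^^^^^^
AttributeError: 'float' object has no attribute 'round'
```

```bash
sed -i 's/s\["gripper_width"\].round(1)/round(s["gripper_width"],1)/' plan.py; cat >> p1.py <<'E'
b[1]=0
M=rot(10,49.9); fr=(s["position"],s["tool_rot"]); q=s["q"]
for F in((520,-76,115),(550,-76,80),(575,-75.5,60),(591,-75,60),(591,-75,40),(591,-75,28)):
    P=np.array(F)-M@b; q,c=ik(P,M,q); print(F,P.round(1),inc(P,M,fr),q.round(2),round(c,4)); fr=(P,M)
E
python3 p1.py
```

```text
4.9 [-0.08 -0.06 -0.57 -0.24 -0.41 -1.19] [ 511.9 -155.7  158.9] 39.6 [-1.2 -1.4 -1.4] [[-0.777, -0.107, 0.621], [-0.098, 0.994, 0.048], [-0.622, -0.023, -0.783]]
foot in tool [30. -0. 10.] foot now [ 494.9 -158.2  132.5] axis [0.027 0.023 0.999]
(520, -76, 115) [536.2 -73.1 142. ] [-1.64, 7.99, 3.23, -3.49, -1.67, -2.16] [ 0.13 -0.05 -0.67 -0.12 -0.25 -1.42] 0.0
(550, -76, 80) [566.2 -73.1 107. ] [-0.01, -0.52, 4.58, 0.0, 0.0, 0.0] [ 0.11  0.07 -0.62 -0.23 -0.19 -1.29] 0.0
(575, -75.5, 60) [591.2 -72.6  87. ] [-0.6, -0.38, 3.12, 0.0, 0.0, 0.0] [ 0.09  0.15 -0.56 -0.32 -0.17 -1.19] 0.0
(591, -75, 60) [607.2 -72.1  87. ] [-1.21, -0.23, 1.02, 0.0, 0.0, 0.0] [ 0.09  0.18 -0.52 -0.32 -0.18 -1.19] 0.0
(591, -75, 40) [607.2 -72.1  67. ] [1.29, 0.0, 1.53, 0.0, 0.0, 0.0] [ 0.07  0.21 -0.51 -0.41 -0.16 -1.09] 0.0
(591, -75, 28) [607.2 -72.1  55. ] [0.77, 0.0, 0.92, 0.0, 0.0, 0.0] [ 0.06  0.24 -0.5  -0.48 -0.16 -1.01] 0.0
```

step_arm --pt "-0.4 2 0.8 -1 -0.5 -0.6 -1" --pt "-0.8 4 1.6 -2 -1 -1.2 -1" --pt "-1.2 6 2.4 -3 -1.5 -1.8 -1" --pt "-1.6 8 3.2 -3.5 -1.7 -2.2 -1" --pt "-1.6 8 3.2 -3.5 -1.7 -2.2 -1"

```text
t: 5.4
position: [535.4, -73.0, 140.7]
tool_rot: [[-0.755, -0.173, 0.633], [-0.133, 0.985, 0.11], [-0.642, -0.001, -0.766]]
ft_force: [-0.6, -0.9, -0.4]
gripper_width: 39.4
```

step_arm --pt "0 -0.2 1.5 0 0 0 -1" --pt "0 -0.5 3 0 0 0 -1" --pt "0 -0.5 4.6 0 0 0 -1" --pt "0 -0.5 4.6 0 0 0 -1" --pt "0 -0.5 4.6 0 0 0 -1"

```text
t: 5.9
position: [565.9, -74.9, 106.9]
tool_rot: [[-0.754, -0.17, 0.634], [-0.131, 0.985, 0.108], [-0.644, -0.002, -0.765]]
ft_force: [0.7, 0.7, -1.3]
gripper_width: 39.7
```

```bash
cat > shot.py <<'E'
import sys,cv2,numpy as np
from station import imaging
def shot(n):
    a=imaging.read_camera("scene")[160:310,280:430,::-1];b=imaging.read_camera("top")[185:305,270:400,::-1]
    a=cv2.resize(a,(400,400),interpolation=cv2.INTER_CUBIC);b=cv2.resize(b,(400,369),interpolation=cv2.INTER_CUBIC)
    o=np.zeros((400,800,3),np.uint8);o[:,:400]=a;o[:369,400:]=b;cv2.imwrite(f"pics/{n}.png",np.clip(o*1.5,0,255).astype(np.uint8))
shot(sys.argv[1])
E
python3 shot.py ins; python3 p1.py
```

```text
6.0 [ 0.11  0.07 -0.63 -0.21 -0.17 -1.32] [566.  -74.7 107.6] 39.6 [ 0.7  0.3 -0.8] [[-0.753, -0.17, 0.636], [-0.132, 0.985, 0.108], [-0.645, -0.002, -0.764]]
foot in tool [30. -0. 10.] foot now [549.8 -77.6  80.7] axis [ 0.001 -0.001  1.   ]
(520, -76, 115) [536.2 -73.1 142. ] [0.01, 0.66, -4.5, -0.22, 0.04, -0.06] [ 0.13 -0.05 -0.67 -0.12 -0.25 -1.42] 0.0
(550, -76, 80) [566.2 -73.1 107. ] [-0.01, -0.52, 4.58, 0.0, 0.0, 0.0] [ 0.11  0.07 -0.62 -0.23 -0.19 -1.29] 0.0
(575, -75.5, 60) [591.2 -72.6  87. ] [-0.6, -0.38, 3.12, 0.0, 0.0, 0.0] [ 0.09  0.15 -0.56 -0.32 -0.17 -1.19] 0.0
(591, -75, 60) [607.2 -72.1  87. ] [-1.21, -0.23, 1.02, 0.0, 0.0, 0.0] [ 0.09  0.18 -0.52 -0.32 -0.18 -1.19] 0.0
(591, -75, 40) [607.2 -72.1  67. ] [1.29, 0.0, 1.53, 0.0, 0.0, 0.0] [ 0.07  0.21 -0.51 -0.41 -0.16 -1.09] 0.0
(591, -75, 28) [607.2 -72.1  55. ] [0.77, 0.0, 0.92, 0.0, 0.0, 0.0] [ 0.06  0.24 -0.5  -0.48 -0.16 -1.01] 0.0
```

View pics/ins.png

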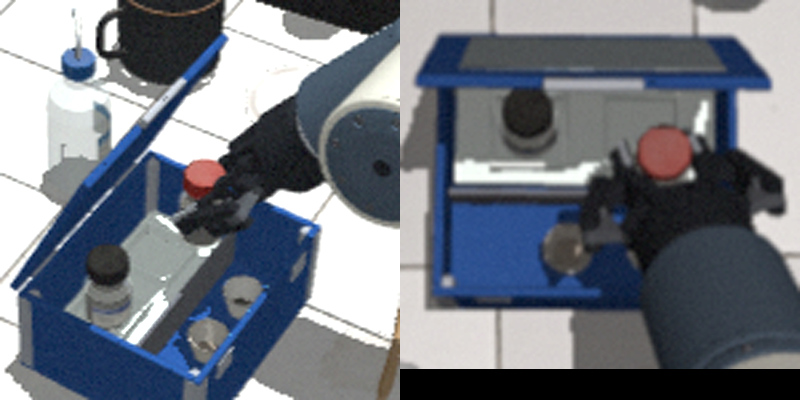

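```bash
python3 - <<'E'
from mv import *
t=lambda x,y:(x/3.077+270,y/3.077+185); c=lambda x,y:(x/2.667+280,y/2.667+160)
rt=ray("top",t(264,153),158.7);rs=ray("scene",c(204,175),158.7);true=np.array([549.8,-77.6,158.7]);print(rt,rs)
bt0=(true-rt)[:2];bs0=(true-rs)[:2]
for h in(10,14,18,22):
    z=90.5+h;bt=ray("top",t(127,111),z);bs=ray("scene",c(107,260),z)
    bt2=ray("top",(176/3.8+265,138/3.8+185),z)
    pk=ray("top",(316/3.8+265,162/3.8+185),26.5+h)
    print(h,bt[:2]+bt0,bt2[:2]+bt0,bs[:2]+bs0,"pocket",pk[:2]+bt0,"from black",bt2[:2]+bt0+84*np.array([-.045,-1]))
E
```

```text
[548.64333003 -78.82690041 158.7       ] [548.53398421 -73.60337161 158.7       ]
10 [595.08965403  12.73072141] [594.54709299  12.65474372] [597.37699741   3.9493009 ] pocket [592.30307886 -71.30382694] from black [590.76709299 -71.34525628]
14 [594.13116506  12.69972949] [593.59074085  12.62405103] [595.53487599   7.14722311] pocket [591.41173244 -71.02163805] from black [589.81074085 -71.37594897]
18 [593.1726761   12.66873757] [592.63438871  12.59335834] [593.69275456  10.34514533] pocket [590.52038602 -70.73944917] from black [588.85438871 -71.40664166]
22 [592.21418713  12.63774565] [591.67803658  12.56266566] [591.85063313  13.54306754] pocket [589.6290396  -70.45726028] from black [587.89803658 -71.43733434]
```

```bash
sed -i 's/for F in.*/for F in((570,-73,63),(589.5,-71.5,60),(589.5,-71.5,40),(589.5,-71.5,31)):/; s/; fr=(P,M)$//' p1.py; python3 p1.py
```

```text
6.0 [ 0.11  0.07 -0.63 -0.21 -0.17 -1.32] [566.  -74.7 107.6] 39.6 [ 0.7  0.3 -0.8] [[-0.753, -0.17, 0.636], [-0.132, 0.985, 0.108], [-0.645, -0.002, -0.764]]
foot in tool [30. -0. 10.] foot now [549.8 -77.6  80.7] axis [ 0.001 -0.001  1.   ]
(570, -73, 63) [586.2 -70.1  90. ] [-0.44, 0.11, 2.69, -0.22, 0.04, -0.06] [ 0.1   0.14 -0.58 -0.28 -0.16 -1.24] 0.0
(589.5, -71.5, 60) [605.7 -68.6  87. ] [-1.74, -0.07, 4.17, -0.22, 0.04, -0.06] [ 0.1   0.17 -0.54 -0.29 -0.16 -1.23] 0.0
(589.5, -71.5, 40) [605.7 -68.6  67. ] [-0.45, -0.07, 5.7, -0.22, 0.04, -0.06] [ 0.09  0.21 -0.53 -0.39 -0.15 -1.12] 0.0
(589.5, -71.5, 31) [605.7 -68.6  58. ] [0.13, -0.07, 6.39, -0.22, 0.04, -0.06] [ 0.08  0.23 -0.52 -0.44 -0.14 -1.06] 0.0
```

step_arm --pt "-0.2 0.1 1.3 0 0 0 -1" --pt "-0.4 0.1 2.7 -0.2 0 0 -1" --pt "-1.1 0 3.4 -0.2 0 0 -1" --pt "-1.7 -0.1 4.2 -0.2 0 0 -1" --pt "-1.7 -0.1 4.2 -0.2 0 0 -1"

```text
t: 6.5
position: [607.2, -68.7, 86.6]
tool_rot: [[-0.752, -0.173, 0.635], [-0.132, 0.985, 0.112], [-0.645, -0.0, -0.764]]
ft_force: [0.1, -0.7, -0.7]
gripper_width: 39.9
```

```bash
python3 shot.py ins2; python3 p1.py
```

```text
6.6 [ 0.1   0.18 -0.55 -0.29 -0.16 -1.23] [605.8 -68.7  86.1] 39.5 [ 0.4 -0.5 -0.4] [[-0.753, -0.173, 0.635], [-0.132, 0.985, 0.112], [-0.644, 0.001, -0.765]]
foot in tool [30. -0. 10.] foot now [589.6 -71.6  59.2] axis [ 0.002 -0.003  1.   ]
(570, -73, 63) [586.2 -70.1  90. ] [1.25, 0.2, -1.55, -0.01, 0.01, -0.06] [ 0.1   0.14 -0.58 -0.28 -0.16 -1.24] 0.0
(589.5, -71.5, 60) [605.7 -68.6  87. ] [-0.05, 0.01, -0.07, -0.01, 0.01, -0.06] [ 0.1   0.17 -0.54 -0.29 -0.16 -1.23] 0.0
(589.5, -71.5, 40) [605.7 -68.6  67. ] [1.24, 0.01, 1.46, -0.01, 0.01, -0.06] [ 0.09  0.21 -0.53 -0.39 -0.15 -1.12] 0.0
(589.5, -71.5, 31) [605.7 -68.6  58. ] [1.82, 0.01, 2.15, -0.01, 0.01, -0.06] [ 0.08  0.23 -0.52 -0.44 -0.14 -1.06] 0.0
```

View pics/ins2.png

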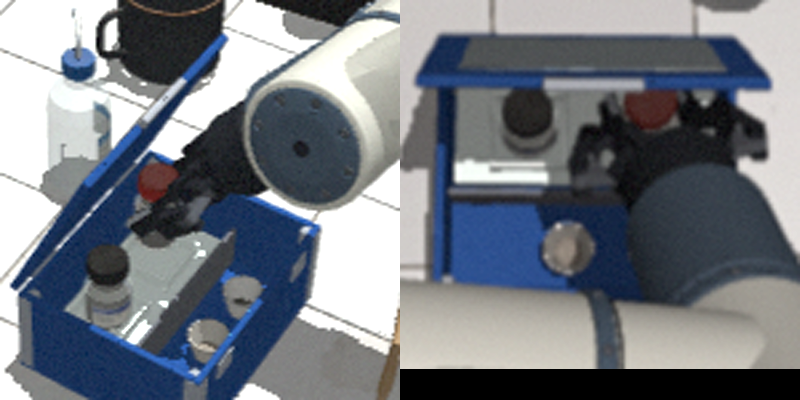

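The bottle hangs over the right pocket, with the red cap at top px (352,218) and clear of both lid and neighbour. Now I'll lower it.

step_arm --pt "0.4 0 0.4 0 0 0 -1" --pt "0.7 0 0.8 0 0 0 -1" --pt "1 0 1.2 0 0 0 -1" --pt "1.2 0 1.5 0 0 0 -1" --pt "1.2 0 1.5 0 0 0 -1"

```text
t: 7.1
position: [606.2, -68.7, 66.0]
tool_rot: [[-0.754, -0.172, 0.634], [-0.132, 0.985, 0.112], [-0.643, 0.001, -0.765]]
ft_force: [0.1, -0.3, -0.8]
gripper_width: 39.6
```

step_arm --pt "0.1 0 0.15 0 0 0 -1" --pt "0.25 0 0.3 0 0 0 -1" --pt "0.4 0 0.45 0 0 0 -1" --pt "0.5 0 0.6 0 0 0 -1" --pt "0.5 0 0.6 0 0 0 -1"

```text
t: 7.6
position: [607.2, -68.1, 59.5]
tool_rot: [[-0.752, -0.173, 0.635], [-0.132, 0.985, 0.112], [-0.645, 0.0, -0.764]]
ft_force: [1.3, 4.7, 0.2]
gripper_width: 39.7
```

```bash
python3 shot.py low; python3 p1.py|head -3
```

```text
7.7 [ 0.08  0.23 -0.52 -0.44 -0.14 -1.07] [607.  -68.2  59.4] 39.5 [0.9 4.7 0.7] [[-0.753, -0.173, 0.635], [-0.132, 0.985, 0.112], [-0.645, 0.0, -0.764]]
foot in tool [30. -0. 10.] foot now [590.9 -71.   32.4] axis [ 0.001 -0.003  1.   ]
(570, -73, 63) [586.2 -70.1  90. ] [-0.38, 0.17, -3.68, 0.01, 0.07, -0.02] [ 0.1   0.14 -0.58 -0.28 -0.16 -1.24] 0.0
```

View pics/low.png

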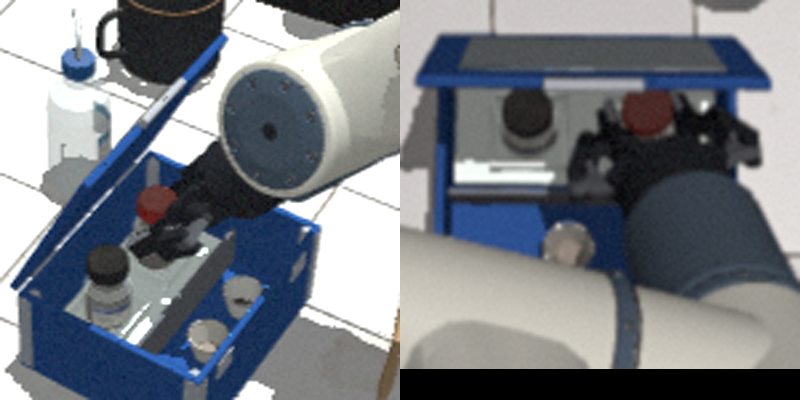

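```bash
python3 - <<'E'
from mv import *
t=lambda x,y:(x/3.077+270,y/3.077+185); c=lambda x,y:(x/2.667+280,y/2.667+160)
print(ray("top",t(248,107),110.4)-ray("top",t(127,111),110.4))
print(ray("scene",c(156,202),110.4)-ray("scene",c(107,260),110.4), "knuckle",ray("top",t(357,150),100),ray("top",t(172,180),100))
# sub-pixel cap centres by colour
import cv2
im=imaging.read_camera("scene");hsv=cv2.cvtColor(im,cv2.COLOR_RGB2HSV)
m=((hsv[...,0]<10)|(hsv[...,0]>170))&(hsv[...,1]>90)&(hsv[...,2]>40);m[:, :300]=0;m[:,380:]=0;m[:200]=0;m[290:]=0
v,u=np.nonzero(m);print("scene red",len(u),u.min(),u.max(),v.min(),v.max())
im=imaging.read_camera("top");hsv=cv2.cvtColor(im,cv2.COLOR_RGB2HSV)
m=((hsv[...,0]<10)|(hsv[...,0]>170))&(hsv[...,1]>90)&(hsv[...,2]>40);m[:, :320]=0;m[:,380:]=0;m[:200]=0;m[290:]=0
v,u=np.nonzero(m);print("top red",len(u),u.min(),u.max(),v.min(),v.max())
E
```

```text
[  0.29145766 -84.75368471   0.        ]
[ -1.62737373 -82.34900146   0.        ] knuckle [ 560.93921665 -149.3580632   100.        ] [543.46913508 -18.60488437 100.        ]
scene red 144 332 346 230 243
top red 176 342 358 215 228
```

step_arm --pt "0 0 0 0 0 0 0" --pt "0 0 0 0 0 0 0.06" --pt "0 0 0 0 0 0 0.12" --pt "0 0 0 0 0 0 0.15" --pt "0 0 0 0 0 0 0.15"

```text
t: 8.3
position: [610.3, -67.9, 63.1]
tool_rot: [[-0.747, -0.175, 0.641], [-0.134, 0.985, 0.112], [-0.651, -0.002, -0.759]]
ft_force: [1.2, 3.9, 10.2]
gripper_width: 48.9
```

```bash
cat > cap.py <<'E'
from mv import *
import cv2
def cap(n,box):
    im=imaging.read_camera(n);h=cv2.cvtColor(im,cv2.COLOR_RGB2HSV);m=((h[...,0]<10)|(h[...,0]>170))&(h[...,1]>90)&(h[...,2]>40)
    z=np.zeros_like(m);z[box[2]:box[3],box[0]:box[1]]=m[box[2]:box[3],box[0]:box[1]];v,u=np.nonzero(z)
    return len(u),u.min(),u.max(),v.min(),v.max()
if __name__=="__main__":
    print(cap("scene",(300,380,200,290)),cap("top",(320,380,200,290)));s=robot.sense();print(s["t"],s["position"].round(1),s["ft_force"].round(1),s["gripper_width"])
E
python3 cap.py
```

```text
(121, np.int64(331), np.int64(346), np.int64(231), np.int64(244)) (166, np.int64(342), np.int64(357), np.int64(215), np.int64(227))
8.4 [610.4 -68.2  63.4] [ 0.4  5.  10.3] 48.80295822024968
```

step_arm --pt "0 0 -1 0 0 0 0.15" --pt "0 0 -2.5 0 0 0 0.15" --pt "0 0 -4.5 0 0 0 0.15" --pt "0 0 -7 0 0 0 0.15" --pt "0 0 -9.5 0 0 0 0"

```text
t: 8.9
position: [545.0, -79.7, 131.6]
tool_rot: [[-0.754, -0.172, 0.634], [-0.132, 0.985, 0.111], [-0.643, 0.0, -0.766]]
ft_force: [-0.0, 0.0, 0.1]
gripper_width: 42.9
```

```bash
python3 cap.py; python3 p1.py|head -1;python3 shot.py placed
```

```text
(177, np.int64(331), np.int64(345), np.int64(231), np.int64(244)) (173, np.int64(342), np.int64(357), np.int64(215), np.int64(229))
9.0 [545.5 -79.7 134. ] [0.6 0.3 0.6] 42.57187434601049
9.0 [ 0.1  -0.01 -0.64 -0.19 -0.24 -1.33] [545.5 -79.7 134. ] 42.6 [0.6 0.3 0.6] [[-0.751, -0.173, 0.637], [-0.132, 0.985, 0.111], [-0.647, -0.0, -0.762]]
```

View pics/placed.png

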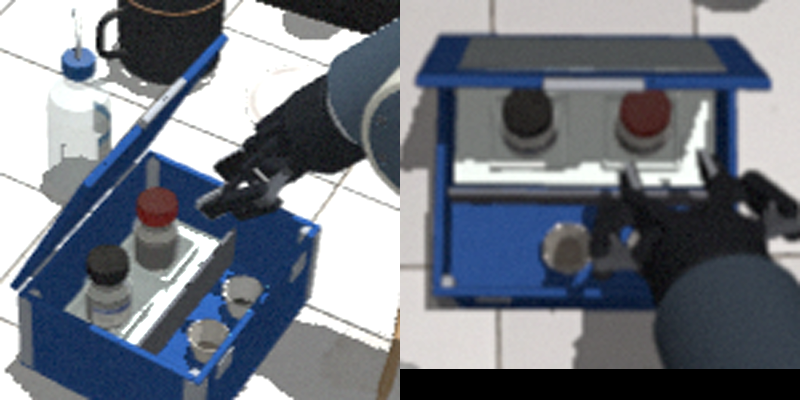

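```bash
cat > p2.py <<'E'
from plan import *
M=rot(10,50);q=s["q"]
for P in((560,-76,128),(580,-72,124),(594,-70,122),(594,-70,110),(594,-70,97),(594,-70,88)):
    q,c=ik(np.array(P,float),M,q);print(P,inc(P,M),q.round(2),round(c,4))
E
python3 p2.py
```

```text
9.1 [ 0.1  -0.01 -0.64 -0.19 -0.24 -1.33] [546.1 -79.4 131.9] 42.6 [ 1.1 -0.1 -0.3] [[-0.753, -0.173, 0.635], [-0.132, 0.985, 0.112], [-0.645, 0.0, -0.764]]
(560, -76, 128) [-0.84, 0.09, 1.22, -0.03, 0.17, -0.06] [ 0.11  0.03 -0.61 -0.19 -0.24 -1.33] 0.0
(580, -72, 124) [-2.14, 0.14, 2.84, -0.03, 0.17, -0.06] [ 0.11  0.07 -0.58 -0.18 -0.23 -1.35] 0.0
(594, -70, 122) [-3.09, 0.1, 3.91, -0.03, 0.17, -0.06] [ 0.11  0.1  -0.56 -0.18 -0.22 -1.35] 0.0
(594, -70, 110) [-2.32, 0.1, 4.82, -0.03, 0.17, -0.06] [ 0.11  0.12 -0.56 -0.21 -0.2  -1.31] 0.0
(594, -70, 97) [-1.48, 0.1, 5.82, -0.03, 0.17, -0.06] [ 0.11  0.14 -0.57 -0.25 -0.18 -1.27] 0.0
(594, -70, 88) [-0.9, 0.1, 6.5, -0.03, 0.17, -0.06] [ 0.1   0.15 -0.56 -0.29 -0.16 -1.23] 0.0
```

step_arm --pt "0 0 0 0 0 0 -1" --pt "0 0 0 0 0 0 -1" --pt "0 0 0 0 0 0 -1" --pt "0 0 0 0 0 0 -1" --pt "-0.8 0.1 1.2 0 0 0 -1"

```text
t: 9.6
position: [559.2, -76.0, 127.6]
tool_rot: [[-0.753, -0.172, 0.635], [-0.131, 0.985, 0.112], [-0.644, 0.001, -0.765]]
ft_force: [2.2, 0.8, 0.1]
gripper_width: 0.0
```

step_arm --pt "-0.6 0 0.8 0 0 0 -1" --pt "-1.3 0 1.6 0 0 0 -1" --pt "-1.8 0 2.2 0 0 0 -1" --pt "-2.2 0 2.7 0 0 0 -1" --pt "-2.2 0 2.7 0 0 0 -1"

```text
t: 10.1
position: [593.9, -69.8, 120.8]
tool_rot: [[-0.754, -0.173, 0.634], [-0.132, 0.985, 0.112], [-0.644, 0.0, -0.765]]
ft_force: [-1.0, -0.3, -0.4]
gripper_width: 0.3
```

```bash
python3 p2.py; python3 cap.py
```

```text
10.1 [ 0.12  0.1  -0.57 -0.18 -0.21 -1.35] [593.9 -69.8 120.8] 0.3 [-1.  -0.3 -0.4] [[-0.754, -0.173, 0.634], [-0.132, 0.985, 0.112], [-0.644, 0.0, -0.765]]
(560, -76, 128) [2.18, -0.03, -2.77, -0.0, 0.09, -0.04] [ 0.11  0.03 -0.61 -0.19 -0.24 -1.33] 0.0
(580, -72, 124) [0.87, 0.02, -1.15, -0.0, 0.09, -0.04] [ 0.11  0.07 -0.58 -0.18 -0.23 -1.35] 0.0
(594, -70, 122) [-0.08, -0.02, -0.09, -0.0, 0.09, -0.04] [ 0.11  0.1  -0.56 -0.18 -0.22 -1.35] 0.0
(594, -70, 110) [0.69, -0.02, 0.83, -0.0, 0.09, -0.04] [ 0.11  0.12 -0.56 -0.21 -0.2  -1.31] 0.0
(594, -70, 97) [1.53, -0.02, 1.82, -0.0, 0.09, -0.04] [ 0.11  0.14 -0.57 -0.25 -0.18 -1.27] 0.0
(594, -70, 88) [2.11, -0.02, 2.51, -0.0, 0.09, -0.04] [ 0.1   0.15 -0.56 -0.29 -0.16 -1.23] 0.0
(145, np.int64(331), np.int64(346), np.int64(232), np.int64(244)) (22, np.int64(342), np.int64(345), np.int64(216), np.int64(224))
10.2 [593.1 -69.9 120.9] [-0.2 -0.6  0.1] 0.06155615142520353
```

Now pushing straight down: 1 cm down is (0.644, 0, 0.765) in tool axes.

step_arm --pt "0.3 0 0.4 0 0 0 -1" --pt "0.6 0 0.75 0 0 0 -1" --pt "0.85 0 1 0 0 0 -1" --pt "1.05 0 1.25 0 0 0 -1" --pt "1.25 0 1.5 0 0 0 -1"

```text
t: 10.7
position: [595.5, -70.0, 104.3]
tool_rot: [[-0.749, -0.173, 0.64], [-0.132, 0.985, 0.112], [-0.649, -0.001, -0.761]]
ft_force: [-1.1, 0.1, 8.0]
gripper_width: -0.2
```

step_arm --pt "0.2 0 0.25 0 0 0 -1" --pt "0.4 0 0.5 0 0 0 -1" --pt "0.6 0 0.7 0 0 0 -1" --pt "0.6 0 0.7 0 0 0 -1" --pt "0.6 0 0.7 0 0 0 -1"

```text
t: 11.2
position: [595.9, -70.1, 95.6]
tool_rot: [[-0.748, -0.173, 0.64], [-0.132, 0.985, 0.111], [-0.65, -0.001, -0.76]]
ft_force: [-2.7, 0.0, 9.8]
gripper_width: 0.2
```

step_arm --pt "0.2 0 0.2 0 0 0 -1" --pt "0.3 0 0.4 0 0 0 -1" --pt "0.45 0 0.55 0 0 0 -1" --pt "0.6 0 0.7 0 0 0 -1" --pt "0.6 0 0.7 0 0 0 -1"

```text
t: 11.7
position: [604.4, -70.4, 96.7]
tool_rot: [[-0.733, -0.173, 0.658], [-0.134, 0.985, 0.11], [-0.667, -0.007, -0.745]]
ft_force: [-5.2, -0.2, 32.2]
gripper_width: 0.0
```

step_arm --pt "-0.6 0 -0.8 0 0 0 -1" --pt "-0.6 0 -2 0 0 0 -1" --pt "-0.6 0 -5 0 0 0 -1" --pt "-0.6 0 -9 0 0 0 -1" --pt "-0.6 0 -13 0 0 0 -1"

```text
t: 12.2
position: [512.6, -84.0, 185.3]
tool_rot: [[-0.756, -0.173, 0.631], [-0.132, 0.985, 0.111], [-0.641, 0.001, -0.767]]
ft_force: [0.4, 0.1, 0.1]
gripper_width: -0.1
```

```bash
python3 cap.py; python3 plan.py;  python3 shot.py home; python3 - <<'E'
from mv import *
for h in (0,3,20): print(h,proj("scene",(590,-71,90.5+h)),proj("top",(590,-71,90.5+h)))
E
```

```text
(178, np.int64(332), np.int64(346), np.int64(236), np.int64(250)) (182, np.int64(341), np.int64(356), np.int64(215), np.int64(230))
12.3 [513.8 -84.2 190.5] [1.4 0.3 0.5] -0.20478565865906986
12.3 [ 0.1  -0.16 -0.63 -0.11 -0.4  -1.41] [513.8 -84.2 190.5] -0.2 [1.4 0.3 0.5] [[-0.749, -0.173, 0.639], [-0.132, 0.985, 0.112], [-0.649, -0.001, -0.761]]
0 [339.12796329 240.45458934] [348.97982202 222.76142058]
3 [339.16903702 239.57431219] [349.06547158 222.44694848]
20 [339.4041364  234.53574908] [349.5600026  220.63122167]
```

```bash
cat > p3.py <<'E'
from plan import *
M=rot(10,90);q=s["q"];H=np.array([637,95.]);r=165;y=-55
def C(a,push=4):
    o=9-push;return (H[0]-r*np.cos(a)+o*np.sin(a)+11,y,H[1]+r*np.sin(a)+o*np.cos(a))
W=[(514,-70,320),(615,y,320),(618,y,246)]+[C(a) for a in np.linspace(1.16,0,10)]
p=s["position"],s["tool_rot"]
for P in W:
    q,c=ik(np.array(P),M,q);print(np.round(P,1),inc(P,M,p),q.round(2),round(c,3));p=(np.array(P),M)
E
python3 p3.py
```

```text
12.4 [ 0.1  -0.15 -0.63 -0.12 -0.4  -1.41] [514.3 -83.7 186.6] 0.0 [ 0.5 -0.4 -0.1] [[-0.753, -0.173, 0.635], [-0.131, 0.985, 0.112], [-0.645, 0.001, -0.764]]
[514 -70 320] [-8.77, 1.37, -10.06, 0.02, 40.17, -0.07] [ 0.16  0.19  0.24  0.   -1.63 -1.56] 0.0
[615 -55 320] [-10.21, -0.28, 0.0, 0.0, 0.0, 0.0] [ 0.16  0.4   0.53  0.   -1.71 -1.56] 0.0
[618 -55 246] [-0.3, -0.05, 7.4, 0.0, 0.0, 0.0] [ 0.16  0.4   0.35 -0.   -1.52 -1.56] 0.0
[586.7 -55.  248.3] [3.08, 0.54, -0.23, 0.0, 0.0, 0.0] [ 0.17  0.33  0.26 -0.   -1.5  -1.57] 0.0
[567.5 -55.  239.1] [1.89, 0.33, 0.92, 0.0, 0.0, 0.0] [ 0.18  0.3   0.18 -0.   -1.46 -1.57] 0.0
[549.6 -55.  227.6] [1.76, 0.31, 1.15, 0.0, 0.0, 0.0] [ 0.18  0.26  0.11 -0.   -1.42 -1.58] 0.0
[533.4 -55.  213.8] [1.6, 0.28, 1.37, 0.0, 0.0, 0.0] [ 0.19  0.23  0.04 -0.   -1.37 -1.58] 0.0
[519.1 -55.  198.1] [1.41, 0.25, 1.57, 0.0, 0.0, 0.0] [ 0.19  0.21 -0.03 -0.   -1.33 -1.59] 0.0
[506.9 -55.  180.7] [1.2, 0.21, 1.74, 0.0, 0.0, 0.0] [ 0.2   0.2  -0.1  -0.   -1.28 -1.59] 0.0
[497.1 -55.  161.9] [0.97, 0.17, 1.88, 0.0, 0.0, 0.0] [ 0.2   0.19 -0.15 -0.   -1.23 -1.6 ] 0.0
[489.7 -55.  141.9] [0.72, 0.13, 2.0, 0.0, 0.0, 0.0] [ 0.2   0.19 -0.21 -0.   -1.17 -1.6 ] 0.0
[485.  -55.  121.2] [0.46, 0.08, 2.07, 0.0, 0.0, 0.0] [ 0.21  0.2  -0.25 -0.   -1.12 -1.6 ] 0.0
[483. -55. 100.] [0.2, 0.03, 2.12, 0.0, 0.0, 0.0] [ 0.21  0.21 -0.29 -0.   -1.06 -1.6 ] 0.0
```

View pics/home.png

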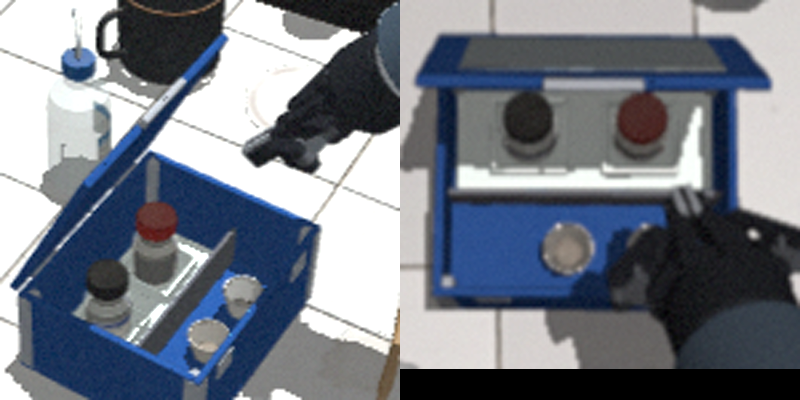

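Both bottles have dropped by the same amount and stand upright (red cap at scene px (339,243)), so the carrier is home. Next is the lid: rise, turn the tool vertical and go over behind it.

step_arm --pt "-3.2 0.3 -3.8 0 5 0 -1" --pt "-6.4 0.8 -7.6 0 13 0 -1" --pt "-8.8 1.4 -10 0 21 0 -1" --pt "-8.8 1.4 -10 0 29 0 -1" --pt "-8.8 1.4 -10 0 37 0 -1"

```text
t: 12.9
position: [516.5, -69.3, 322.6]
tool_rot: [[-0.976, -0.174, 0.132], [-0.172, 0.985, 0.023], [-0.134, -0.0, -0.991]]
ft_force: [2.1, -0.5, 0.9]
gripper_width: 0.1
```

```bash
python3 p3.py|head -5
```

```text
12.9 [ 0.17  0.09  0.13 -0.   -1.47 -1.56] [516.5 -69.3 322.6] 0.1 [ 2.1 -0.5  0.9] [[-0.976, -0.174, 0.132], [-0.172, 0.985, 0.023], [-0.134, -0.0, -0.991]]
[514 -70 320] [0.29, -0.03, 0.22, -0.01, 7.68, 0.02] [ 0.16  0.19  0.24  0.   -1.63 -1.56] 0.0
[615 -55 320] [-10.21, -0.28, 0.0, 0.0, 0.0, 0.0] [ 0.16  0.4   0.53  0.   -1.71 -1.56] 0.0
[618 -55 246] [-0.3, -0.05, 7.4, 0.0, 0.0, 0.0] [ 0.16  0.4   0.35 -0.   -1.52 -1.56] 0.0
[586.7 -55.  248.3] [3.08, 0.54, -0.23, 0.0, 0.0, 0.0] [ 0.17  0.33  0.26 -0.   -1.5  -1.57] 0.0
```

step_arm --pt "-4 -0.2 0.6 0 3 0 -1" --pt "-8 -0.3 1.2 0 5 0 -1" --pt "-10.2 -0.4 1.5 0 6 0 -1" --pt "-10.2 -0.4 1.5 0 6 0 -1" --pt "-10.2 -0.4 1.5 0 6 0 -1"

```text
t: 13.4
position: [618.4, -55.2, 315.2]
tool_rot: [[-0.985, -0.174, 0.024], [-0.174, 0.985, 0.006], [-0.025, 0.001, -1.0]]
ft_force: [0.0, -0.1, 0.1]
gripper_width: -0.2
```

step_arm --pt "0 0 2 0 0 0 -1" --pt "0 0 4.5 0 0 0 -1" --pt "0 0 7.3 0 0 0 -1" --pt "0 0 7.3 0 0 0 -1" --pt "0 0 7.3 0 0 0 -1"

```text
t: 13.9
position: [619.5, -55.5, 246.5]
tool_rot: [[-0.984, -0.173, 0.03], [-0.173, 0.985, 0.005], [-0.03, 0.0, -1.0]]
ft_force: [0.3, -0.2, 1.6]
gripper_width: -0.1
```

```bash
python3 - <<'E'
from mv import *
s=robot.sense();print(s["position"].round(1),s["ft_force"].round(1),s["tool_rot"].round(3).tolist())
E
```

```text
[619.5 -55.5 246.5] [ 0.3 -0.2  1.6] [[-0.984, -0.173, 0.03], [-0.173, 0.985, 0.005], [-0.03, 0.0, -1.0]]
```

step_arm --pt "3.2 0.6 -0.2 0 0 0 -1" --pt "5.1 0.9 0.6 0 0 0 -1" --pt "6.9 1.2 1.7 0 0 0 -1" --pt "8.5 1.5 3 0 0 0 -1" --pt "9.9 1.7 4.5 0 0 0 -1"

```text
t: 14.4
position: [522.4, -54.9, 201.1]
tool_rot: [[-0.984, -0.174, 0.038], [-0.174, 0.985, 0.007], [-0.038, 0.0, -0.999]]
ft_force: [1.3, 1.3, 2.3]
gripper_width: -0.0
```

```bash
python3 - <<'E'
from mv import *
s=robot.sense();print(s["position"].round(1),s["ft_force"].round(1),s["tool_rot"].round(3).tolist())
E
```

```text
[522.4 -54.9 201.1] [1.3 1.3 2.3] [[-0.984, -0.174, 0.038], [-0.174, 0.985, 0.007], [-0.038, 0.0, -0.999]]
```

step_arm --pt "1.2 0.2 1.7 0 0 0 -1" --pt "2.2 0.4 3.6 0 0 0 -1" --pt "2.9 0.5 5.6 0 0 0 -1" --pt "3.3 0.6 7.6 0 0 0 -1" --pt "3.5 0.6 9.2 0 0 0 -1"

```text
t: 14.9
position: [489.0, -54.7, 106.3]
tool_rot: [[-0.984, -0.174, 0.033], [-0.174, 0.985, 0.006], [-0.034, 0.0, -0.999]]
ft_force: [-0.9, 0.9, 2.3]
gripper_width: 0.2
```

step_arm --pt "0 0 0.3 0 0 0 -1" --pt "0 0 0.6 0 0 0 -1" --pt "0 0 0.9 0 0 0 -1" --pt "0 0 0.9 0 0 0 -1"

```text
t: 15.3
position: [488.8, -54.9, 103.6]
tool_rot: [[-0.984, -0.175, 0.034], [-0.175, 0.985, 0.005], [-0.034, -0.001, -0.999]]
ft_force: [-24.2, 7.8, 48.9]
gripper_width: 0.1
```

step_arm --pt "0 0 -2 0 0 0 -1" --pt "0 0 -5 0 0 0 -1" --pt "0 0 -9 0 0 0 -1" --pt "0 0 -13 0 0 0 -1" --pt "0 0 -13 0 0 0 -1"

```text
t: 15.8
position: [488.5, -56.0, 234.1]
tool_rot: [[-0.984, -0.174, 0.045], [-0.174, 0.985, 0.006], [-0.045, -0.002, -0.999]]
ft_force: [0.8, -0.5, 0.2]
gripper_width: -0.0
```

```bash
python3 - <<'E'
from mv import *
import cv2
s=robot.sense();print(s["t"],s["position"].round(1),s["ft_force"].round(1))
im=imaging.read_camera("scene");cv2.imwrite("pics/end.png",im[:,:,::-1]);h=cv2.cvtColor(im,cv2.COLOR_RGB2HSV)
m=((h[...,0]>100)&(h[...,0]<130)&(h[...,1]>120)).astype(np.uint8);m[:150]=0;m[340:]=0;m[:,:270]=0;m[:,420:]=0
n,l,st,c=cv2.connectedComponentsWithStats(m);k=1+st[1:,4].argmax();print("blue blob",st[k])
v,u=np.nonzero(l==k)
for f,nm in((v,"top"),(u,"left"),(-u,"right"),(-v,"bottom")): i=f.argmin();print(nm,u[i],v[i])
c0=(547.5,-29)
for a in(0,.04,.2):
    for y in(107,-107):
        x=90-181*np.cos(a)+9*np.sin(a);z=95+181*np.sin(a)+9*np.cos(a);cs,sn=np.cos(-.045),np.sin(-.045)
        print(a,y,proj("scene",(c0[0]+cs*x-sn*y,c0[1]+sn*x+cs*y,z)).round(1))
cs,sn=np.cos(-.045),np.sin(-.045)
print("back right top",proj("scene",(c0[0]+cs*90+sn*107,c0[1]+sn*90-cs*107,104)).round(1))
b=imaging.read_camera("top");b0=cv2.imread("pics/top0.png")[:,:,::-1]
print("black cap diff",np.abs(b[255:290,180:220].astype(int)-b0[255:290,180:220]).mean())
E
```

```text
15.8 [488.5 -56.  234.1] [ 0.8 -0.5  0.2]
blue blob [ 287  214  113  112 4581]
top 335 214
left 287 266
right 399 242
bottom 345 325
0 107 [356.6 301.9]
0 -107 [403.2 242.4]
0.04 107 [356.6 299.6]
0.04 -107 [403.3 240.1]
0.2 107 [355.3 290.1]
0.2 -107 [402.8 230.7]
back right top [337.9 213. ]
black cap diff 28.37095238095238
```

```bash
python3 - <<'E'
from mv import *
import cv2
for n in("scene","top"):
    a=cv2.imread(f"pics/{n}0.png",0);b=cv2.cvtColor(imaging.read_camera(n),cv2.COLOR_RGB2GRAY)
    x,y=(298,375) if n=="scene" else (200,272)
    t=a[y-22:y+22,x-14:x+14];r=cv2.matchTemplate(b[y-60:y+60,x-60:x+60],t,cv2.TM_CCOEFF_NORMED);_,v,_,l=cv2.minMaxLoc(r);print(n,v,l[0]-46,l[1]-38,b[y-22:y+22,x-14:x+14].mean(),t.mean())
E
```

```text
scene 0.9907321333885193 0 0 102.04545454545455 112.8538961038961
top 0.7326278686523438 -12 27 125.83766233766234 104.2987012987013
```

```bash
python3 -c "
from station import workorder
print(workorder.close_job())"
```

```text
the job is handed in; nothing more can be done
None
```

The red-capped bottle is in the right-hand pocket, the carrier is pressed home and the lid is closed. I handed the job in; it reports no verdict. The robot's clock read about 16 s of the 58 s allowed.

**What I did**
- I regrasped the bottle once because the first grip sat on its shoulder. I then brought it in from the front under the lid with the tool tilted.
- I pushed the carrier down with shut fingers on the red cap, then swung the lid down from behind and retreated.

**Last checks**
- **Bottle:** after the push, the picture showed it upright in the pocket, with its cap level with the black-capped one.
- **Carrier:** it slid at 8–10 N, then stopped hard at 32 N. The cap had dropped about 18 mm in the image, against an estimated starting height of about 20 mm, so full home is inferred from the hard stop.
- **Lid:** the fingers stopped at z = 103.6 mm, where the closed face should be at 104 mm. The camera outline also fits a closed lid.
- **Loose black bottle:** it has not moved in the scene camera (template match 0.99, no shift).
- **Robot:** the gripper was about 130 mm above the lid, with wrist forces near zero.

**Checks that failed or disagreed**
- **Black bottle, top camera:** the match failed (0.73), probably because the arm blocked the view.
- **Camera agreement:** the two cameras differed by up to about 5 mm in y, so I used the held bottle's position as the reference.
- **During placing:** something on the hand, probably a knuckle on the case rim, pressed at about 10 N while releasing the bottle. The limit is 40 N.
- **Peak force:** the vertical wrist reading reached 49 N while seating the lid. The limit is 120 N.

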